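# Sort the mixed-up vials in the dry-block heater

### The job

The four sample vials in the dry-block heater were loaded into each other's blocks: change them round until every vial stands fully down in the block that has the colour of its cap. Only the silver block's large well is free, so park a vial there when you need room. Keep the vials upright, lower them into the wells instead of dropping them, and let go of them all.

Things in the scene. Friction and masses are not known exactly. Their poses are not given: they have to be found in the camera images.
- red_vial: clear glass sample vial with a red screw cap, standing upright with its lower 22 mm in a well: 58 mm tall, body 27 mm across up to 46 mm, cap 24 mm across above that, about 15 to 35 g. Origin: centre of its underside; z is its axis, up. Grasp body or cap from above
- blue_vial: clear glass sample vial with a blue screw cap, standing upright with its lower 22 mm in a well: 58 mm tall, body 27 mm across up to 46 mm, cap 24 mm across above that, about 15 to 35 g. Origin: centre of its underside; z is its axis, up. Grasp body or cap from above
- black_vial: clear glass sample vial with a black screw cap, standing upright with its lower 22 mm in a well: 58 mm tall, body 27 mm across up to 46 mm, cap 24 mm across above that, about 15 to 35 g. Origin: centre of its underside; z is its axis, up. Grasp body or cap from above
- green_vial: clear glass sample vial with a green screw cap, standing upright with its lower 22 mm in a well: 58 mm tall, body 27 mm across up to 46 mm, cap 24 mm across above that, about 15 to 35 g. Origin: centre of its underside; z is its axis, up. Grasp body or cap from above
- red_block: red-anodised aluminium block, 56 x 56 mm, 52 mm tall, fixed in the heater; starts with a wrong vial in it. Origin: centre of its underside; z up, x and y along its sides. In mid-top one round well 22 mm deep (flat floor 30 mm above the origin: there a seated vial's underside stands): tapering steadily from 43 mm wide at the mouth to 32 mm at the floor. A seated vial stands 36 mm out
- blue_block: blue-anodised aluminium block, 56 x 56 mm, 52 mm tall, fixed in the heater; starts with a wrong vial in it. Origin: centre of its underside; z up, x and y along its sides. In mid-top one round well 22 mm deep (flat floor 30 mm above the origin: there a seated vial's underside stands): tapering steadily from 43 mm wide at the mouth to 32 mm at the floor. A seated vial stands 36 mm out
- black_block: black-anodised aluminium block, 56 x 56 mm, 52 mm tall, fixed in the heater; starts with a wrong vial in it. Origin: centre of its underside; z up, x and y along its sides. In mid-top one round well 22 mm deep (flat floor 30 mm above the origin: there a seated vial's underside stands): tapering steadily from 43 mm wide at the mouth to 32 mm at the floor. A seated vial stands 36 mm out
- green_block: green-anodised aluminium block, 56 x 56 mm, 52 mm tall, fixed in the heater; starts with a wrong vial in it. Origin: centre of its underside; z up, x and y along its sides. In mid-top one round well 22 mm deep (flat floor 30 mm above the origin: there a seated vial's underside stands): tapering steadily from 43 mm wide at the mouth to 32 mm at the floor. A seated vial stands 36 mm out
- plain_block: uncoloured (silver) aluminium block, 56 x 56 mm, 52 mm tall, fixed in the heater; its well starts empty. Origin: centre of its underside; z up, x and y along its sides. In mid-top one round well 22 mm deep (flat floor 30 mm above the origin: there a seated vial's underside stands): tapering steadily from 43 mm wide at the mouth to 32 mm at the floor. A seated vial stands 36 mm out
- heater: dry-block heater, light grey, fixed: 196 mm deep (x), 216 wide (y), 66 high, control panel on its -x side. Origin: at table level under mid-pocket; x to the back, y left, z up. Six blocks in any order, centres at x = +-29, y = -58, 0, 58 mm, tops 76 mm up. The sixth, silver with nine 12 mm holes, takes no vial

How it is judged:
By the outcome, as a careful person would: the job done as asked, in the order asked, and still so for the second after the job is handed in, with the robot touching nothing.
It also fails if it takes over 99 s, if anything falls off the work surface, if the arm or the gripper's body presses on something with over 40 N, if the wrist force passes 120 N, or if a joint passes its speed limit or range.

### The arm

A 6-joint arm with a two-finger parallel gripper is mounted at the origin on a cart in front of the work surface, level with it; the furniture and walls round the work are solid. World frame = base frame: x ahead of the robot, y to its left, z up, the work surface at z = 0. Lengths are in m, angles in rad, forces in N, time in s.
With the tool pointing down it reaches from about 0.4 to 0.825 m from the base axis. Payload 7 kg.
Tool frame: the origin (TCP) lies midway between the tips of the shut fingers; the grasp point (between the pads) lies 19 mm behind it; z points along the fingers, y is the line along which they close (so a half turn about z gives the same grasp; the last joint's range is limited). The gripper opens to 88 mm and grips with 3 to 60 N. Pads are 19 mm wide; open, the fingers measure 130 mm over their backs; the gripper's body (78 mm by 193 mm) begins 47 mm behind the grasp point.
Start: joints at [1.542, 0.359, 0.012, 0, -1.224, -0.288], TCP at [0.21, 0.641, 0.227] pointing down, gripper open.
Joint ranges: [-3.07, 3.07], [-1.43, 2.12], [-1.02, 1.25], [-3.03, 1.67], [-3.05, -0], [-3.03, 3.03]. Speed limits (rad/s): [2.39, 2.39, 3.01, 3.14, 3.14, 3.14].

### API

Orientations are given as a rotation vector (axis times angle).
In Python, from station import status, optics, ticket gives the robot as it stands.
- The arm moves only by the shell command python3 -m pendant 'ROWS' [OPENING] [FORCE]. ROWS is JSON, a list that holds one entry, the list of rows, each a list of 6 numbers: the shift along the tool's x, y, z in units of 50 mm (1.0 is 50 mm), then the turn, a rotation vector about the tool's x, y, z in units of 8 degrees (1.0 is 8 degrees). A call has 1 to 20 rows; each row shifts and turns the commanded pose from where the row before left it, along the tool's axes as they then stand; what a row does not reach is not made up. A row lasts 1/10 s, in which the tool goes at most 50 mm and 8.59 degrees, less where a joint would pass 70% of its speed; a pose out of reach is approached as far as the arm can. A call is refused whole if a number of a shift passes 1 or a number of a turn 1, either way. A call with a gripper value outside its range is refused whole. OPENING is the opening, from -1 (shut) to 1 (fully open), set as the call begins (- or left out, the last holds). The fingers move at their own pace and stop on an object; FORCE is the grip in N (left out, the last holds). Time passes only in rows, so rows that do not move let the fingers close. It gives the time, the measured TCP pose, the force, the opening and the grip force at its end, in the units of the state.
- status.observe(): the state, without advancing time (a new reading comes with each control period).
- optics.snapshot(name): name is "scene" or "top" or "wrist"; returns a dict with "color" (400x640x3 uint8, red, green, blue), "K" (3x3 intrinsics, pixels), "cam_to_world" (4x4, takes a point from camera to world coordinates). Camera axes: x right, y down, z forward; pixel columns grow to the right and rows downward; lengths in m; the calibration is good to about 2 mm. A picture is of the moment at which its call begins. There is no depth.
- ticket.sign_off(): hands the job in; it is judged then, once.
The state is a dict: "time": time; "q": joint angles; "qvel": joint speeds; "joint_torque": joint torques, N m; "ee_pos": TCP position; "tool_rot": TCP orientation; "ft_force": force on the tool from outside, world axes, zero at the start; "torque": the same for the moment, N m; "width": finger opening in m; "finger_force": force on a finger pad.
Only numpy, scipy, OpenCV 4.12 (cv2) and the standard library are available. Lean on these libraries where they do the work, as an engineer would, in place of code of your own. Each camera call takes 0.05 s, during which the arm holds its last target. There are 200 camera calls.

## Working session

There is one attempt and no reset: what is moved stays moved. The work goes in short steps, Python scripts to look and compute and a shell command to move; the robot and the scene stay as the last step left them, time stands still between calls to the robot, and variables do not carry over. Pictures are saved under pics/ and viewed, at most 14 in all, crops included, and the job is handed in when it is done.

```bash
ls; mkdir -p pics; python3 - <<'E'
from station import status, optics
import cv2,numpy as np
s=status.observe(); print({k:np.round(v,3).tolist() for k,v in s.items()})
for n in ("scene","top"):
    d=optics.snapshot(n); cv2.imwrite(f"pics/{n}0.png",d["color"][:,:,::-1]); np.savez(f"{n}0.npz",**d)
    print(n,d["K"].round(1).tolist(),d["cam_to_world"].round(3).tolist())
E
```

```text
pics
{'time': 0.0, 'q': [1.542, 0.359, 0.011, -0.0, -1.224, -0.288], 'qvel': [0.001, 0.0, -0.0, -0.001, -0.0, -0.0], 'joint_torque': [0.001, -58.272, 29.305, 6.997, 0.007, -0.0], 'ee_pos': [0.21, 0.641, 0.226], 'tool_rot': [3.101, -0.495, -0.0], 'ft_force': [0.207, 0.23, 0.271], 'torque': [0.052, 0.005, 0.022], 'finger_force': 0.0, 'width': 0.088}
scene [[467.7, 0.0, 324.6], [0.0, 467.7, 207.3], [0.0, 0.0, 1.0]] [[0.586, -0.596, 0.548, 0.044], [-0.81, -0.446, 0.381, -0.004], [0.018, -0.667, -0.744, 0.719], [0.0, 0.0, 0.0, 1.0]]
top [[464.2, 0.0, 312.1], [0.0, 464.2, 201.4], [0.0, 0.0, 1.0]] [[-0.018, -0.985, 0.173, 0.36], [-1.0, 0.016, -0.014, 0.321], [0.011, -0.173, -0.985, 0.915], [0.0, 0.0, 0.0, 1.0]]
```

View pics/scene0.png

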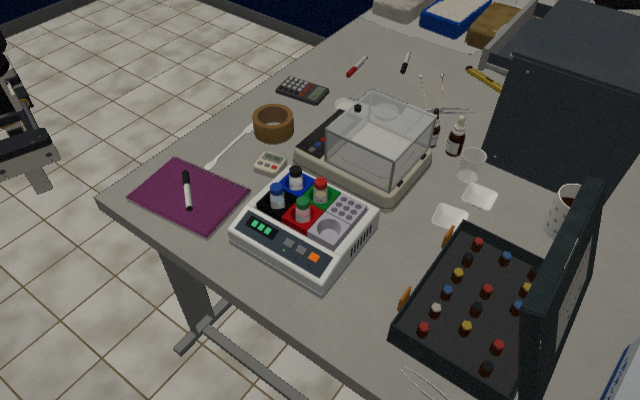

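View pics/top0.png

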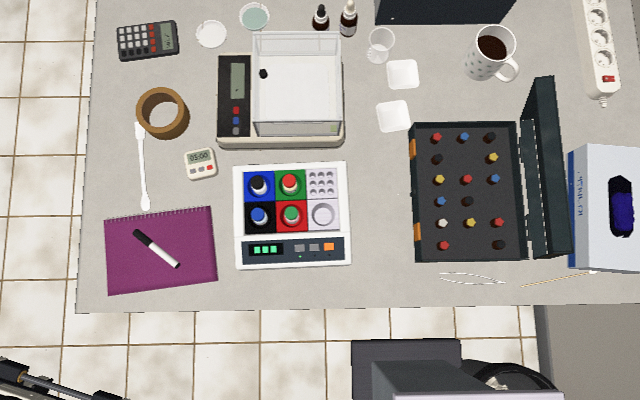

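The front row, left to right, is the black block with the blue vial (260,215), the red block with the green vial (291,215), and the empty silver well (323,215). The back row is the blue block with the black vial (259,185), the green block with the red vial (290,184), and the nine-hole block. So two swaps are needed. A tall draft shield stands behind the heater.

```bash
cat > h.py <<'E'
import numpy as np,cv2
from scipy.spatial.transform import Rotation as R
def ray(d,p):
    v=np.linalg.inv(d["K"])@[*p,1]; T=d["cam_to_world"]; v=T[:3,:3]@v; return T[:3,3],v/np.linalg.norm(v)
def onz(d,p,z):
    o,v=ray(d,p); return o+v*(z-o[2])/v[2]
def tri(*dp):
    A=np.zeros((3,3));b=np.zeros(3);L=[]
    for d,p in dp:
        o,v=ray(d,p);M=np.eye(3)-np.outer(v,v);A+=M;b+=M@o;L.append((o,M))
    x=np.linalg.solve(A,b); return x,[np.linalg.norm(M@(x-o)) for o,M in L]
def proj(d,X):
    T=d["cam_to_world"]; c=T[:3,:3].T@(np.array(X)-T[:3,3]); u=d["K"]@c; return u[:2]/u[2]
E
python3 - <<'E'
from h import *
t=np.load("top0.npz");s=np.load("scene0.npz")
for p in [(259,185),(290,184),(260,215),(291,215),(323,215)]: print(p,onz(t,p,.076).round(3))
cv2.imwrite("pics/c_top.png",cv2.resize(t["color"][150:275,225:360,::-1],None,fx=4.4,fy=4.4,interpolation=2))
cv2.imwrite("pics/c_scene.png",cv2.resize(s["color"][85:295,220:445,::-1],None,fx=2.8,fy=2.8,interpolation=2))
E
```

```text
(259, 185) [0.539 0.407 0.076]
(290, 184) [0.54  0.35  0.076]
(260, 215) [0.483 0.405 0.076]
(291, 215) [0.482 0.348 0.076]
(323, 215) [0.481 0.29  0.076]
```

View pics/c_top.png

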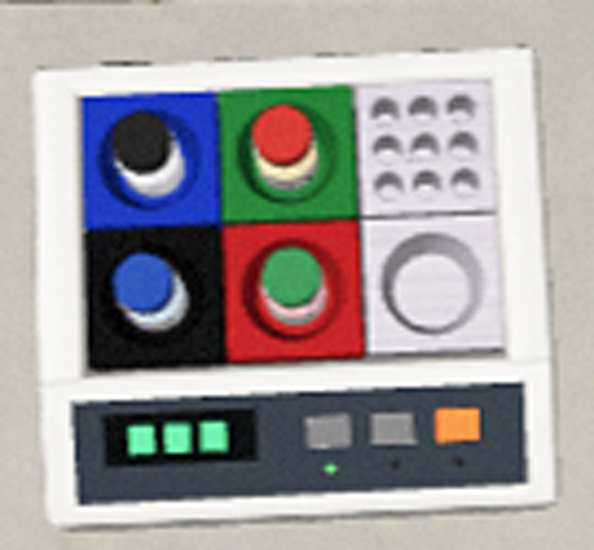

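View pics/c_scene.png

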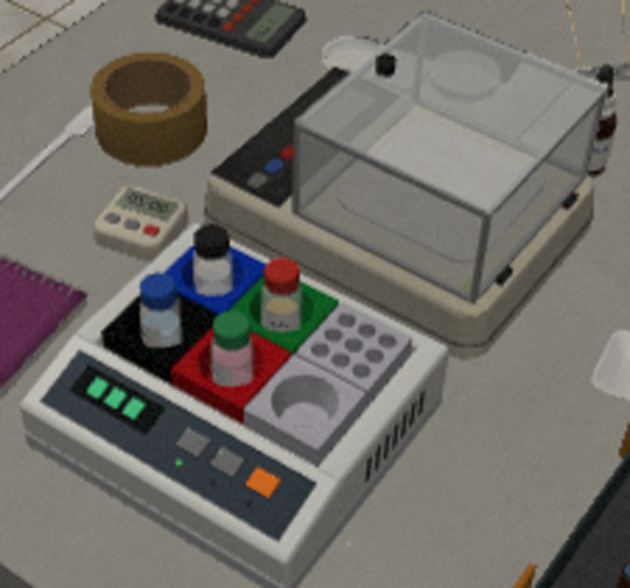

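Top crop: caps at black (141,139), red (284,135), blue (142,284), green (292,275). Grid corners at (82,97), (493,79), (88,370), (506,350). Scene crop: cap tops at (211,234), (282,267), (159,281), (232,320). Shield top corners at (425,12), (610,90), (485,213), (297,122).

```bash
python3 - <<'E'
from h import *
t=np.load("top0.npz");s=np.load("scene0.npz")
T=lambda p:(np.array(p)+.5)/4.4-.5+[225,150]
S=lambda p:(np.array(p)+.5)/2.8-.5+[220,85]
for n,a,b in [("black",(141,139),(211,234)),("red",(284,135),(282,267)),("blue",(142,284),(159,281)),("green",(292,275),(232,320)),
  ("gridTL",(82,97),None),("TR",(493,79),None),("BL",(88,370),None),("BR",(506,350),None),("X12",(221,222),(240,314)),("X23",(360,217),(302,350))]:
    print(n,onz(t,T(a),.112 if n in("black","red","blue","green") else .076).round(4), *( [tri((t,T(a)),(s,S(b)))[0].round(4),np.round(tri((t,T(a)),(s,S(b)))[1],4)] if b else []))
for n,a,b in [("shield FR",(340,137),(485,213)),("FL",(253,137),(297,122)),("BR",(341,32),(610,90)),("BL",(255,32),(425,12))]:
    x,e=tri((t,a),(s,S(b)));print(n,x.round(3),np.round(e,3))
E
```

```text
black [0.5381 0.4074 0.112 ] [0.5373 0.4077 0.1135] [0.0007 0.0007]
red [0.5389 0.3499 0.112 ] [0.5379 0.3498 0.1163] [0.0001 0.0001]
blue [0.4792 0.4068 0.112 ] [0.479  0.4058 0.1169] [0.0007 0.0007]
green [0.4819 0.3472 0.112 ] [0.4812 0.3472 0.1161] [0.0001 0.0001]
gridTL [0.5646 0.4361 0.076 ]
TR [0.5698 0.2626 0.076 ]
BL [0.4492 0.4327 0.076 ]
BR [0.4546 0.2603 0.076 ]
X12 [0.5102 0.3778 0.076 ] [0.5141 0.3738 0.0754] [0.0056 0.0056]
X23 [0.5114 0.3198 0.076 ] [0.5127 0.3179 0.0784] [0.0026 0.0026]
shield FR [0.607 0.254 0.164] [0.009 0.009]
FL [0.609 0.401 0.164] [0.009 0.009]
BR [0.805 0.253 0.142] [0. 0.]
BL [0.805 0.409 0.144] [0.001 0.001]
```

```bash
python3 -m pendant '[[[0,0,0,0,0,-0.83],[0,0,0,0,0,-0.83],[0,0,0,0,0,-0.82],[0.53,0.66,0,0,0,0],[0.53,0.66,0,0,0,0],[0.53,0.66,0,0,0,0],[0.53,0.66,0,0,0,0],[0.53,0.66,0,0,0,0],[0.53,0.66,0,0,0,0],[0.53,0.66,0,0,0,0],[0.53,0.66,0,0,0,0],[0.53,0.66,0,0,0,0],[0,0,0,0,0,0],[0,0,0,0,0,0]]]' 1
python3 - <<'E'
from h import *
from station import optics,status
d=optics.snapshot("wrist");np.savez("w1.npz",**d);cv2.imwrite("pics/w1.png",d["color"][:,:,::-1])
s=status.observe();M=R.from_rotvec(s["tool_rot"]).as_matrix();print(s["ee_pos"],M.round(4).tolist(),d["cam_to_world"].round(3).tolist())
E
```

```text
time: 1.5
ee_pos: [0.4579, 0.3505, 0.2263]
tool_rot: [3.141, 0.043, -0.001]
ft_force: [0.6, 0.2, -0.7]
width: 0.088
finger_force: 0.0
[0.45746384 0.35129855 0.2262982 ] [[0.9996, 0.0284, -0.0004], [0.0284, -0.9996, -0.0002], [-0.0004, 0.0002, -1.0]] [[0.028, -0.968, -0.251, 0.526], [-1.0, -0.027, -0.008, 0.352], [0.001, 0.251, -0.968, 0.384], [0.0, 0.0, 0.0, 1.0]]
```

View pics/w1.png

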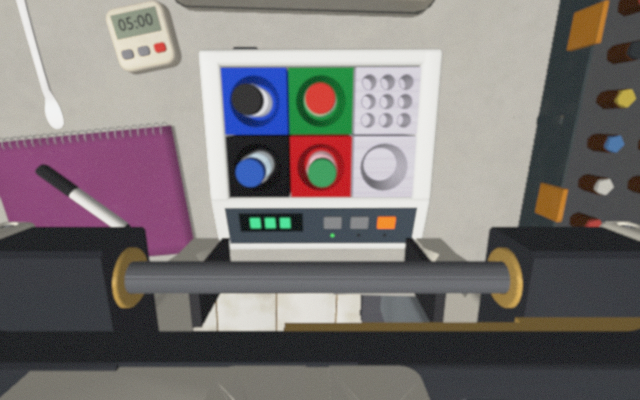

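The wrist view shows the grid crossings near (289,134) and (352,134), with the caps at (249,100), (320,99), (250,173) and (322,173). I'll enlarge it.

```bash
python3 - <<'E'
from h import *
w=np.load("w1.npz")
cv2.imwrite("pics/c_w1.png",cv2.resize(w["color"][55:210,210:430,::-1],None,fx=3.6,fy=3.6,interpolation=2))
E
```

```text
(no output)
```

View pics/c_w1.png

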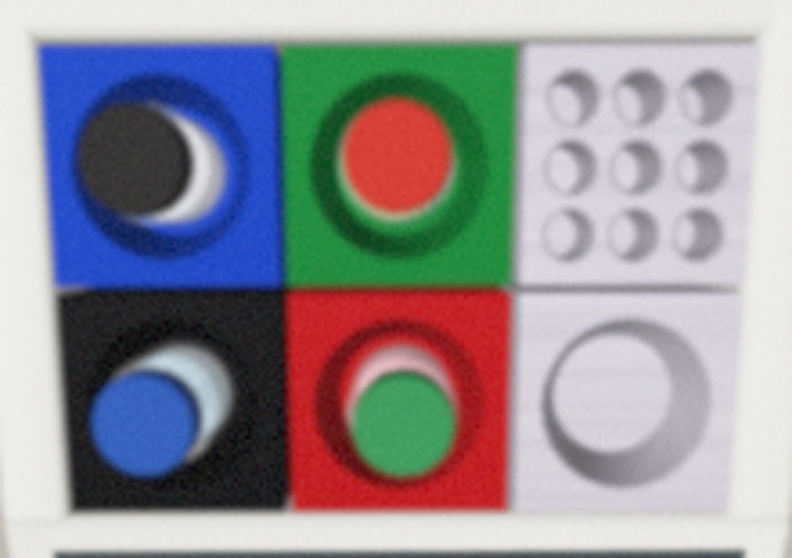

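Enlarged crop: caps at black (135,160), red (398,156), blue (145,424), green (405,424). Well mouths at (163,167), (399,166), (400,405), (627,403). Crossings at (285,290) and (514,289).

```bash
cat >> h.py <<'E'
YAW=np.deg2rad(1.65)
def units(target):   # tool-axis shift in 50 mm units from measured pose to target TCP
    from station import status
    s=status.observe(); return (R.from_rotvec(s["tool_rot"]).as_matrix().T@(np.array(target)-s["ee_pos"])/.05).round(3)
E
python3 - <<'E'
from h import *
w=np.load("w1.npz");t=np.load("top0.npz");s=np.load("scene0.npz")
T=lambda p:(np.array(p)+.5)/4.4-.5+[225,150]
S=lambda p:(np.array(p)+.5)/2.8-.5+[220,85]
W=lambda p:(np.array(p)+.5)/3.6-.5+[210,55]
for n,a,b,c in [("black",(135,160),(141,139),(211,234)),("red",(398,156),(284,135),(282,267)),("blue",(145,424),(142,284),(159,281)),("green",(405,424),(292,275),(232,320))]:
    x,e=tri((w,W(a)),(t,T(b)),(s,S(c)));print(n,onz(w,W(a),.112).round(4),x.round(4),np.round(e,4))
for n,a,b in [("X12",(285,290),(221,222)),("X23",(514,289),(360,217)),("TL",(41,44),(82,97)),("TR",(757,40),(493,79)),("BL",(72,510),(88,370)),("BR",(731,510),(506,350)),("wblue",(163,167),(152,160)),("wgreen",(399,166),(292,153)),("wred",(400,405),(292,292)),("wplain",(627,403),(434,285))]:
    x,e=tri((w,W(a)),(t,T(b)));print(n,onz(w,W(a),.076).round(4),onz(t,T(b),.076).round(4),x.round(4),np.round(e,4))
E
```

```text
black [0.5382 0.4065 0.112 ] [0.5376 0.4072 0.1132] [0.0011 0.0002 0.0012]
red [0.5406 0.3501 0.112 ] [0.5393 0.3502 0.1146] [0.0011 0.0011 0.0006]
blue [0.4811 0.4056 0.112 ] [0.4803 0.406  0.1147] [0.0015 0.0016 0.0007]
green [0.4827 0.3468 0.112 ] [0.4822 0.3473 0.1146] [0.001  0.0007 0.0007]
X12 [0.5099 0.377  0.076 ] [0.5102 0.3778 0.076 ] [0.51   0.3773 0.0771] [0.0004 0.0004]
X23 [0.5117 0.3199 0.076 ] [0.5114 0.3198 0.076 ] [0.5116 0.3198 0.0746] [0. 0.]
TL [0.5655 0.4353 0.076 ] [0.5646 0.4361 0.076 ] [0.5663 0.4371 0.0692] [0.0001 0.0001]
TR [0.5712 0.2654 0.076 ] [0.5698 0.2626 0.076 ] [0.5731 0.2617 0.0628] [0. 0.]
BL [0.452  0.4322 0.076 ] [0.4492 0.4327 0.076 ] [0.4501 0.434  0.0682] [0.0002 0.0002]
BR [0.4568 0.2602 0.076 ] [0.4546 0.2603 0.076 ] [0.4555 0.2595 0.0716] [0.0007 0.0007]
wblue [0.5384 0.4069 0.076 ] [0.537  0.4066 0.076 ] [0.5385 0.4075 0.0701] [0.0004 0.0004]
wgreen [0.5402 0.3495 0.076 ] [0.5391 0.3479 0.076 ] [0.5408 0.3488 0.0676] [0.0006 0.0006]
wred [0.4819 0.3475 0.076 ] [0.4802 0.3485 0.076 ] [0.4811 0.348  0.0709] [0.0007 0.0007]
wplain [0.484  0.2895 0.076 ] [0.4822 0.2895 0.076 ] [0.4831 0.2889 0.0711] [0.0004 0.0004]
```

Heights check out: block tops at about 0.076 and caps at about 0.114. I'll hover over the green vial first, with the gripper partly open and the fingers closing along heater y.

```bash
python3 -c "
from h import *; print(units([.4825,.3470,.125]))"
```

```text
[0.499 0.1   2.026]
```

```bash
python3 -m pendant '[[[0.25,0.05,0,0,0,0],[0.25,0.05,0,0,0,0],[0,0,0.5,0,0,0],[0,0,0.5,0,0,0],[0,0,0.5,0,0,0],[0,0,0.5,0,0,0],[0,0,0,0,0,0],[0,0,0,0,0,0],[0,0,0,0,0,0]]]' -0.17 15
python3 - <<'E'
from h import *
from station import optics
d=optics.snapshot("wrist");np.savez("w2.npz",**d);cv2.imwrite("pics/w2.png",d["color"][:,:,::-1])
print(units([.4825,.3470,.082]))
E
```

```text
time: 2.45
ee_pos: [0.4834, 0.3482, 0.128]
tool_rot: [-3.14, -0.047, -0.002]
ft_force: [-0.2, -0.1, -0.8]
width: 0.0366
finger_force: 0.0
[-0.019  0.025  0.922]
```

View pics/w2.png

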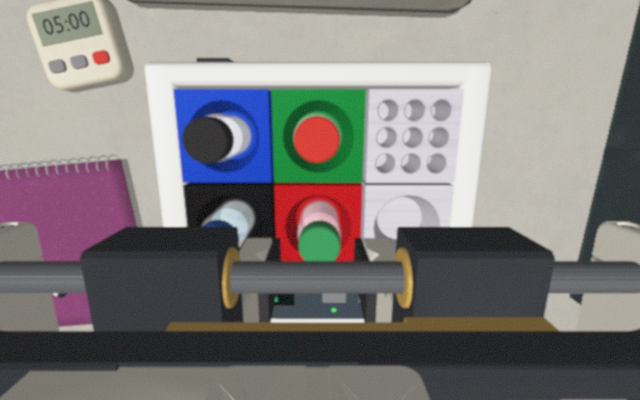

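The pads sit at columns ~275 and ~360, with the green cap centred between them at (320,242), so the gripper is lined up. Now I'll descend and grip.

```bash
python3 -m pendant '[[[-0.02,0.02,0.2,0,0,0],[0,0,0.2,0,0,0],[0,0,0.2,0,0,0],[0,0,0.2,0,0,0],[0,0,0.1,0,0,0],[0,0,0,0,0,0],[0,0,0,0,0,0],[0,0,0,0,0,0]]]' && python3 -m pendant '[[[0,0,0,0,0,0],[0,0,0,0,0,0],[0,0,0,0,0,0],[0,0,0,0,0,0],[0,0,0,0,0,0],[0,0,0,0,0,0]]]' -1 15
```

```text
time: 3.3
ee_pos: [0.4819, 0.3465, 0.0819]
tool_rot: [-3.141, -0.046, -0.001]
ft_force: [0.2, 0.3, 0.4]
width: 0.0363
finger_force: 0.0
time: 3.9
ee_pos: [0.4818, 0.3464, 0.0819]
tool_rot: [-3.141, -0.046, -0.001]
ft_force: [-0.9, -0.9, 2.0]
width: 0.0261
finger_force: 15.0
```

```bash
python3 -m pendant '[[[0,0,-0.2,0,0,0],[0,0,-0.3,0,0,0],[0,0,-0.3,0,0,0],[0,0,-0.1,0,0,0],[0,0.28,0,0,0,0],[0,0.3,0,0,0,0],[0,0.3,0,0,0,0],[0,0.28,0,0,0,0],[0,0,0,0,0,0],[0,0,0,0,0,0],[0,0,0,0,0,0]]]'
python3 -c "
from h import *; print(units([.4837,.2895,.0825]))"
```

```text
time: 5.0
ee_pos: [0.4835, 0.2883, 0.1266]
tool_rot: [-3.141, -0.046, -0.0]
ft_force: [-0.6, 0.9, -0.8]
width: 0.0256
finger_force: 15.0
[ 0.004 -0.023  0.881]
```

```bash
python3 - <<'E'
from h import *
from station import optics
d=optics.snapshot("scene")
cv2.imwrite("pics/s2.png",cv2.resize(d["color"][100:290,210:430,::-1],None,fx=3,fy=3,interpolation=2))
E
```

```text
(no output)
```

View pics/s2.png

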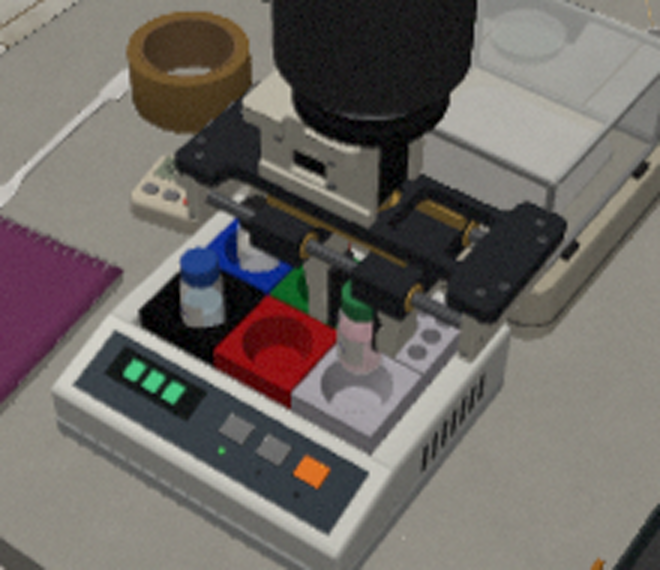

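The green vial is held upright over the silver well at (355,395). I'll lower it.

```bash
python3 -m pendant '[[[0,-0.02,0.2,0,0,0],[0,0,0.2,0,0,0],[0,0,0.2,0,0,0],[0,0,0.15,0,0,0],[0,0,0.08,0,0,0],[0,0,0.05,0,0,0],[0,0,0,0,0,0],[0,0,0,0,0,0],[0,0,0,0,0,0]]]'
```

```text
time: 5.95
ee_pos: [0.4834, 0.2895, 0.0829]
tool_rot: [-3.141, -0.046, -0.001]
ft_force: [0.1, -0.2, -0.1]
width: 0.026
finger_force: 15.0
```

```bash
python3 -m pendant '[[[0,0,0.02,0,0,0],[0,0,0,0,0,0],[0,0,0,0,0,0]]]'; python3 -m pendant '[[[0,0,0,0,0,0],[0,0,0,0,0,0],[0,0,0,0,0,0],[0,0,0,0,0,0],[0,0,-0.2,0,0,0],[0,0,-0.3,0,0,0],[0,0,-0.4,0,0,0],[0,0,-0.1,0,0,0],[0,0,0,0,0,0],[0,0,0,0,0,0]]]' -0.17
python3 -c "
from h import *; print(units([.5398,.3498,.130]))"
```

```text
time: 6.25
ee_pos: [0.4835, 0.2895, 0.0819]
tool_rot: [-3.141, -0.046, -0.001]
ft_force: [-0.1, 0.2, 2.6]
width: 0.026
finger_force: 15.0
time: 7.25
ee_pos: [0.483, 0.2891, 0.1312]
tool_rot: [3.141, 0.046, -0.001]
ft_force: [-0.5, 0.7, -0.3]
width: 0.0362
finger_force: 0.0
[ 1.171 -1.181  0.024]
```

```bash
python3 -m pendant '[[[0.29,-0.3,0,0,0,0],[0.29,-0.3,0,0,0,0],[0.29,-0.3,0,0,0,0],[0.29,-0.28,0,0,0,0],[0,0,0,0,0,0],[0,0,0,0,0,0],[0,0,0,0,0,0]]]'
python3 - <<'E'
from h import *
from station import optics
d=optics.snapshot("wrist")
cv2.imwrite("pics/w3.png",d["color"][:,:,::-1])
print(units([.5398,.3498,.082]))
E
```

```text
time: 7.95
ee_pos: [0.5388, 0.3492, 0.1308]
tool_rot: [3.14, 0.046, -0.002]
ft_force: [0.1, -0.6, -0.6]
width: 0.0366
finger_force: 0.0
[ 0.019 -0.01   0.983]
```

View pics/w3.png

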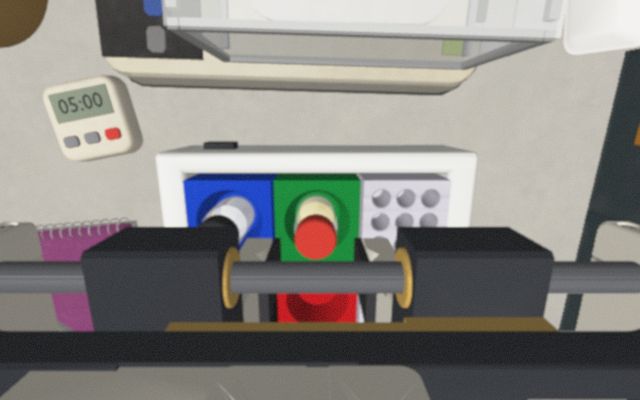

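The red cap at (316,237) is centred between the pads at columns 276 and 360, and the shield is well clear in front. I'll descend, grip and lift.

```bash
python3 -m pendant '[[[0.02,0,0.2,0,0,0],[0,0,0.2,0,0,0],[0,0,0.2,0,0,0],[0,0,0.2,0,0,0],[0,0,0.1,0,0,0],[0,0,0.08,0,0,0],[0,0,0,0,0,0],[0,0,0,0,0,0],[0,0,0,0,0,0]]]' && python3 -m pendant '[[[0,0,0,0,0,0],[0,0,0,0,0,0],[0,0,0,0,0,0],[0,0,0,0,0,0],[0,0,0,0,0,0],[0,0,-0.2,0,0,0],[0,0,-0.3,0,0,0],[0,0,-0.3,0,0,0],[0,0,-0.1,0,0,0],[0,0,0,0,0,0],[0,0,0,0,0,0]]]' -1 15
python3 -c "
from h import *; print(units([.482,.3474,.0825]))"
```

```text
time: 8.9
ee_pos: [0.5408, 0.3502, 0.083]
tool_rot: [-3.141, -0.046, -0.001]
ft_force: [-0.3, -0.3, 0.4]
width: 0.0365
finger_force: 0.0
time: 10.0
ee_pos: [0.5402, 0.3498, 0.1271]
tool_rot: [3.141, 0.046, -0.001]
ft_force: [-0.5, 0.4, -0.8]
width: 0.0259
finger_force: 15.0
[-1.165  0.013  0.893]
```

```bash
python3 -m pendant '[[[-0.28,0.01,0,0,0,0],[-0.3,0,0,0,0,0],[-0.3,0,0,0,0,0],[-0.28,0,0,0,0,0],[0,0,0,0,0,0],[0,0,0,0,0,0],[0,0,0.2,0,0,0],[0,0,0.2,0,0,0],[0,0,0.2,0,0,0],[0,0,0.15,0,0,0],[0,0,0.08,0,0,0],[0,0,0.04,0,0,0],[0,0,0,0,0,0],[0,0,0,0,0,0],[0,0,0,0,0,0]]]'
python3 -c "
from h import *; print(units([.482,.3474,.0825]))"
```

```text
time: 11.5
ee_pos: [0.4827, 0.348, 0.0845]
tool_rot: [-3.141, -0.046, -0.001]
ft_force: [0.1, -0.4, 0.2]
width: 0.0259
finger_force: 15.0
[-0.015  0.012  0.04 ]
```

```bash
python3 -m pendant '[[[-0.01,0.01,0.02,0,0,0],[0,0,0.02,0,0,0],[0,0,0,0,0,0],[0,0,0,0,0,0]]]'; python3 -m pendant '[[[0,0,0,0,0,0],[0,0,0,0,0,0],[0,0,0,0,0,0],[0,0,0,0,0,0],[0,0,-0.2,0,0,0],[0,0,-0.3,0,0,0],[0,0,-0.4,0,0,0],[0,0,-0.1,0,0,0],[0,0,0,0,0,0],[0,0,0,0,0,0]]]' -0.17
python3 -c "
from h import *; print(units([.4835,.2895,.082]))"
```

```text
time: 11.9
ee_pos: [0.4822, 0.3474, 0.0828]
tool_rot: [-3.141, -0.047, -0.001]
ft_force: [-1.1, -1.0, 5.0]
width: 0.0261
finger_force: 15.0
time: 12.9
ee_pos: [0.4818, 0.347, 0.1317]
tool_rot: [3.141, 0.046, -0.001]
ft_force: [-0.9, -0.6, -0.4]
width: 0.0365
finger_force: 0.0
[1.000e-03 1.151e+00 9.940e-01]
```

```bash
python3 -m pendant '[[[0,0.29,0,0,0,0],[0,0.29,0,0,0,0],[0,0.29,0,0,0,0],[0,0.28,0,0,0,0],[0,0,0,0,0,0],[0,0,0,0,0,0],[0,0,0.2,0,0,0],[0,0,0.2,0,0,0],[0,0,0.2,0,0,0],[0,0,0.2,0,0,0],[0,0,0.1,0,0,0],[0,0,0.09,0,0,0],[0,0,0,0,0,0],[0,0,0,0,0,0],[0,0,0,0,0,0]]]' && python3 -m pendant '[[[0,0,0,0,0,0],[0,0,0,0,0,0],[0,0,0,0,0,0],[0,0,0,0,0,0],[0,0,0,0,0,0],[0,0,-0.2,0,0,0],[0,0,-0.3,0,0,0],[0,0,-0.3,0,0,0],[0,0,-0.2,0,0,0],[0,0,0,0,0,0],[0,0,0,0,0,0]]]' -1 15
python3 -c "
from h import *; print(units([.54,.3492,.0825]))"
```

```text
time: 14.4
ee_pos: [0.484, 0.29, 0.083]
tool_rot: [-3.141, -0.046, -0.001]
ft_force: [-0.6, 0.5, 0.1]
width: 0.0365
finger_force: 0.0
time: 15.5
ee_pos: [0.4836, 0.2897, 0.1325]
tool_rot: [-3.141, -0.046, 0.0]
ft_force: [-0.7, -0.3, -0.7]
width: 0.026
finger_force: 15.0
[ 1.163 -1.156  1.   ]
```

```bash
python3 -m pendant '[[[0.28,0,0,0,0,0],[0.3,0,0,0,0,0],[0.3,0,0,0,0,0],[0.28,0,0,0,0,0],[0,-0.28,0,0,0,0],[0,-0.3,0,0,0,0],[0,-0.3,0,0,0,0],[0,-0.28,0,0,0,0],[0,0,0,0,0,0],[0,0,0,0,0,0],[0,0,0.2,0,0,0],[0,0,0.3,0,0,0],[0,0,0.2,0,0,0],[0,0,0.15,0,0,0],[0,0,0.08,0,0,0],[0,0,0.03,0,0,0],[0,0,0,0,0,0],[0,0,0,0,0,0]]]'
python3 -c "
from h import *; print(units([.54,.3492,.083]))"
```

```text
time: 17.3
ee_pos: [0.5403, 0.3497, 0.085]
tool_rot: [-3.141, -0.046, -0.001]
ft_force: [0.4, 0.2, 1.2]
width: 0.0259
finger_force: 15.0
[-0.006  0.009  0.041]
```

Next I'll seat it, release it, rise, and work out the move to the blue vial.

```bash
python3 -m pendant '[[[0,0.01,0.02,0,0,0],[0,0,0.02,0,0,0],[0,0,0,0,0,0],[0,0,0,0,0,0]]]'; python3 -m pendant '[[[0,0,0,0,0,0],[0,0,0,0,0,0],[0,0,0,0,0,0],[0,0,0,0,0,0],[0,0,-0.2,0,0,0],[0,0,-0.3,0,0,0],[0,0,-0.4,0,0,0],[0,0,-0.1,0,0,0],[0,0,0,0,0,0],[0,0,0,0,0,0]]]' -0.17
python3 -c "
from h import *; print(units([.4805,.4058,.082]))"
```

```text
time: 17.7
ee_pos: [0.5402, 0.349, 0.0829]
tool_rot: [-3.141, -0.046, -0.001]
ft_force: [-0.3, -0.9, 2.2]
width: 0.0259
finger_force: 15.0
time: 18.7
ee_pos: [0.5397, 0.3488, 0.1322]
tool_rot: [3.141, 0.046, -0.001]
ft_force: [-0.0, -0.6, 0.1]
width: 0.0362
finger_force: 0.0
[-1.15  -1.174  1.005]
```

```bash
python3 -m pendant '[[[-0.28,-0.29,0,0,0,0],[-0.3,-0.3,0,0,0,0],[-0.3,-0.3,0,0,0,0],[-0.27,-0.28,0,0,0,0],[0,0,0,0,0,0],[0,0,0,0,0,0]]]'
python3 - <<'E'
from h import *
from station import optics
d=optics.snapshot("wrist")
cv2.imwrite("pics/w4.png",d["color"][:,:,::-1])
print(units([.4805,.4058,.082]))
E
```

```text
time: 19.3
ee_pos: [0.4804, 0.4056, 0.1317]
tool_rot: [3.14, 0.048, -0.001]
ft_force: [-0.4, -1.1, 0.6]
width: 0.0363
finger_force: 0.0
[-0.004 -0.011  0.996]
```

View pics/w4.png

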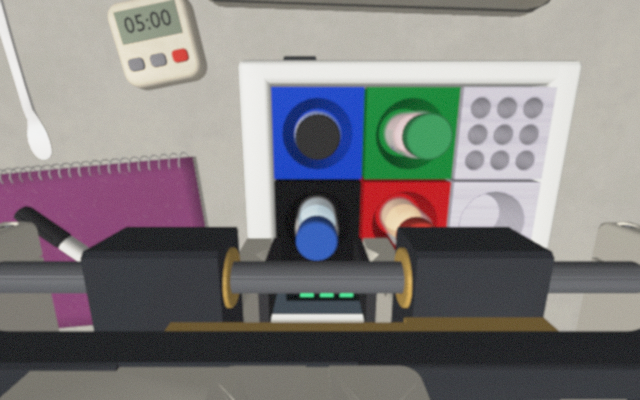

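The blue cap at (316,239) is centred. Green and red stand upright in their own blocks. I'll grip the blue vial and lift it 75 mm to clear the red one.

```bash
python3 -m pendant '[[[0,0,0.2,0,0,0],[0,0,0.2,0,0,0],[0,0,0.2,0,0,0],[0,0,0.2,0,0,0],[0,0,0.1,0,0,0],[0,0,0.08,0,0,0],[0,0,0,0,0,0],[0,0,0,0,0,0],[0,0,0,0,0,0]]]' && python3 -m pendant '[[[0,0,0,0,0,0],[0,0,0,0,0,0],[0,0,0,0,0,0],[0,0,0,0,0,0],[0,0,0,0,0,0],[0,0,-0.2,0,0,0],[0,0,-0.3,0,0,0],[0,0,-0.4,0,0,0],[0,0,-0.4,0,0,0],[0,0,-0.2,0,0,0],[0,0,0,0,0,0],[0,0,0,0,0,0]]]' -1 15
python3 -c "
from h import *; print(units([.4837,.2895,.0825]))"
```

```text
time: 20.25
ee_pos: [0.481, 0.4061, 0.0841]
tool_rot: [-3.141, -0.047, -0.001]
ft_force: [0.0, -0.1, 0.0]
width: 0.0364
finger_force: 0.0
time: 21.45
ee_pos: [0.4805, 0.4055, 0.1581]
tool_rot: [3.141, 0.046, -0.001]
ft_force: [0.1, -0.7, -1.0]
width: 0.0257
finger_force: 15.0
[-0.003  2.32   1.511]
```

Gripped at TCP z = 0.084, so I'll place it at that same height.

```bash
python3 -m pendant '[[[0,0.28,0,0,0,0],[0,0.4,0,0,0,0],[0,0.5,0,0,0,0],[0,0.5,0,0,0,0],[0,0.4,0,0,0,0],[0,0.24,0,0,0,0],[0,0,0,0,0,0],[0,0,0,0,0,0],[0,0,0.3,0,0,0],[0,0,0.4,0,0,0],[0,0,0.3,0,0,0],[0,0,0.2,0,0,0],[0,0,0.15,0,0,0],[0,0,0.08,0,0,0],[0,0,0.02,0,0,0],[0,0,0,0,0,0],[0,0,0,0,0,0],[0,0,0,0,0,0]]]'
python3 -c "
from h import *; print(units([.4837,.2895,.084]))"
```

```text
time: 23.25
ee_pos: [0.4845, 0.29, 0.0866]
tool_rot: [-3.141, -0.046, -0.001]
ft_force: [0.6, -0.4, 0.3]
width: 0.0259
finger_force: 15.0
[-0.016  0.01   0.052]
```

```bash
python3 -m pendant '[[[-0.01,0.01,0.03,0,0,0],[0,0,0.02,0,0,0],[0,0,0,0,0,0],[0,0,0,0,0,0]]]'; python3 -m pendant '[[[0,0,0,0,0,0],[0,0,0,0,0,0],[0,0,0,0,0,0],[0,0,0,0,0,0],[0,0,-0.2,0,0,0],[0,0,-0.3,0,0,0],[0,0,-0.4,0,0,0],[0,0,-0.1,0,0,0],[0,0,0,0,0,0],[0,0,0,0,0,0]]]' -0.17
python3 -c "
from h import *; print(units([.5381,.4070,.083]))"
```

```text
time: 23.65
ee_pos: [0.4839, 0.2893, 0.0838]
tool_rot: [-3.141, -0.046, -0.0]
ft_force: [-1.9, -0.3, 3.8]
width: 0.0257
finger_force: 15.0
time: 24.65
ee_pos: [0.4835, 0.2891, 0.1332]
tool_rot: [3.141, 0.046, -0.001]
ft_force: [-0.4, -0.6, 0.3]
width: 0.0363
finger_force: 0.0
[ 1.161 -2.326  1.004]
```

```bash
python3 -m pendant '[[[0.2,-0.4,0,0,0,0],[0.25,-0.5,0,0,0,0],[0.25,-0.5,0,0,0,0],[0.25,-0.5,0,0,0,0],[0.21,-0.42,0,0,0,0],[0,0,0,0,0,0],[0,0,0,0,0,0],[0,0,0.2,0,0,0],[0,0,0.2,0,0,0],[0,0,0.2,0,0,0],[0,0,0.2,0,0,0],[0,0,0.1,0,0,0],[0,0,0.1,0,0,0],[0,0,0,0,0,0],[0,0,0,0,0,0],[0,0,0,0,0,0]]]' && python3 -m pendant '[[[0,0,0,0,0,0],[0,0,0,0,0,0],[0,0,0,0,0,0],[0,0,0,0,0,0],[0,0,0,0,0,0],[0,0,-0.2,0,0,0],[0,0,-0.3,0,0,0],[0,0,-0.3,0,0,0],[0,0,-0.2,0,0,0],[0,0,0,0,0,0],[0,0,0,0,0,0]]]' -1 15
python3 -c "
from h import *; print(units([.4803,.4054,.0825]))"
```

```text
time: 26.25
ee_pos: [0.5385, 0.4072, 0.084]
tool_rot: [-3.141, -0.046, -0.001]
ft_force: [0.4, -0.9, -0.2]
width: 0.0365
finger_force: 0.0
time: 27.35
ee_pos: [0.5383, 0.407, 0.1339]
tool_rot: [-3.141, -0.046, -0.0]
ft_force: [-1.1, -0.4, -0.7]
width: 0.0259
finger_force: 15.0
[-1.16  -0.002  1.029]
```

```bash
python3 -m pendant '[[[-0.28,0,0,0,0,0],[-0.3,0,0,0,0,0],[-0.3,0,0,0,0,0],[-0.28,0,0,0,0,0],[0,0,0,0,0,0],[0,0,0,0,0,0],[0,0,0.2,0,0,0],[0,0,0.3,0,0,0],[0,0,0.2,0,0,0],[0,0,0.15,0,0,0],[0,0,0.08,0,0,0],[0,0,0.03,0,0,0],[0,0,0,0,0,0],[0,0,0,0,0,0]]]'
python3 -c "
from h import *; print(units([.4803,.4054,.084]))"
```

```text
time: 28.75
ee_pos: [0.4806, 0.4055, 0.086]
tool_rot: [-3.141, -0.046, -0.001]
ft_force: [-0.0, 0.1, -0.1]
width: 0.0257
finger_force: 15.0
[-0.006  0.002  0.041]
```

```bash
python3 -m pendant '[[[0,0,0.02,0,0,0],[0,0,0.02,0,0,0],[0,0,0,0,0,0],[0,0,0,0,0,0]]]'; python3 -m pendant '[[[0,0,0,0,0,0],[0,0,0,0,0,0],[0,0,0,0,0,0],[0,0,0,0,0,0],[0,0,-0.2,0,0,0],[0,0,-0.3,0,0,0],[0,0,-0.4,0,0,0],[0,0,-0.1,0,0,0],[0,0,0,0,0,0],[0,0,0,0,0,0]]]' -0.17
python3 -c "
from h import *; print(units([.4837,.2895,.083]))"
```

```text
time: 29.15
ee_pos: [0.4805, 0.4054, 0.0839]
tool_rot: [-3.141, -0.046, -0.001]
ft_force: [0.1, 0.6, 1.9]
width: 0.026
finger_force: 15.0
time: 30.15
ee_pos: [0.4801, 0.405, 0.1332]
tool_rot: [3.141, 0.046, -0.001]
ft_force: [0.6, -0.1, 0.2]
width: 0.0369
finger_force: 0.0
[0.005 2.311 1.004]
```

```bash
python3 -m pendant '[[[0,0.4,0,0,0,0],[0,0.5,0,0,0,0],[0,0.5,0,0,0,0],[0,0.5,0,0,0,0],[0,0.41,0,0,0,0],[0,0,0,0,0,0],[0,0,0,0,0,0],[0,0,0.2,0,0,0],[0,0,0.2,0,0,0],[0,0,0.2,0,0,0],[0,0,0.2,0,0,0],[0,0,0.1,0,0,0],[0,0,0.1,0,0,0],[0,0,0,0,0,0],[0,0,0,0,0,0],[0,0,0,0,0,0]]]' && python3 -m pendant '[[[0,0,0,0,0,0],[0,0,0,0,0,0],[0,0,0,0,0,0],[0,0,0,0,0,0],[0,0,0,0,0,0],[0,0,-0.2,0,0,0],[0,0,-0.3,0,0,0],[0,0,-0.4,0,0,0],[0,0,-0.4,0,0,0],[0,0,-0.2,0,0,0],[0,0,0,0,0,0],[0,0,0,0,0,0]]]' -1 15
python3 -c "
from h import *; print(units([.5383,.4071,.084]))"
```

```text
time: 31.75
ee_pos: [0.484, 0.29, 0.084]
tool_rot: [-3.141, -0.046, -0.001]
ft_force: [0.6, -0.4, 0.6]
width: 0.0361
finger_force: 0.0
time: 32.95
ee_pos: [0.4834, 0.2896, 0.1581]
tool_rot: [3.141, 0.046, -0.001]
ft_force: [1.8, 0.1, -0.2]
width: 0.0258
finger_force: 15.0
[ 1.167 -2.317  1.481]
```

```bash
python3 -m pendant '[[[0.2,-0.3,0,0,0,0],[0.2,-0.4,0,0,0,0],[0.2,-0.4,0,0,0,0],[0.2,-0.4,0,0,0,0],[0.2,-0.4,0,0,0,0],[0.17,-0.42,0,0,0,0],[0,0,0,0,0,0],[0,0,0,0,0,0],[0,0,0.3,0,0,0],[0,0,0.4,0,0,0],[0,0,0.3,0,0,0],[0,0,0.2,0,0,0],[0,0,0.15,0,0,0],[0,0,0.06,0,0,0],[0,0,0.03,0,0,0],[0,0,0,0,0,0],[0,0,0,0,0,0]]]'
python3 -c "
from h import *; print(units([.5383,.4071,.084]))"
```

```text
time: 34.65
ee_pos: [0.5391, 0.4078, 0.0872]
tool_rot: [-3.14, -0.046, -0.001]
ft_force: [0.8, -0.2, -0.0]
width: 0.0259
finger_force: 15.0
[-0.016  0.013  0.064]
```

Next I'll seat it, release it, rise clear and look.

```bash
python3 -m pendant '[[[-0.01,0.01,0.03,0,0,0],[0,0,0.03,0,0,0],[0,0,0,0,0,0],[0,0,0,0,0,0]]]'; python3 -m pendant '[[[0,0,0,0,0,0],[0,0,0,0,0,0],[0,0,0,0,0,0],[0,0,0,0,0,0],[0,0,-0.2,0,0,0],[0,0,-0.3,0,0,0],[0,0,-0.4,0,0,0],[0,0,-0.5,0,0,0],[0,0,-0.5,0,0,0],[-0.6,0,0,0,0,0],[-0.6,0,0,0,0,0],[-0.5,0,0,0,0,0],[0,0,0,0,0,0],[0,0,0,0,0,0],[0,0,0,0,0,0]]]' -0.17
python3 - <<'E'
from h import *
from station import optics
w=optics.snapshot("wrist")["color"];s=optics.snapshot("scene")["color"]
a=cv2.resize(w[20:240,180:480],(600,440));b=cv2.resize(s[160:290,225:385],(600,488))
cv2.imwrite("pics/fin_w.png",a[:,:,::-1]);cv2.imwrite("pics/fin_s.png",b[:,:,::-1])
E
```

```text
time: 35.05
ee_pos: [0.5385, 0.4071, 0.0839]
tool_rot: [-3.141, -0.046, -0.001]
ft_force: [-1.0, -0.3, 2.4]
width: 0.0259
finger_force: 15.0
time: 36.55
ee_pos: [0.4541, 0.4048, 0.1795]
tool_rot: [-3.14, -0.046, -0.001]
ft_force: [-0.1, -0.5, 0.3]
width: 0.0362
finger_force: 0.0
```

View pics/fin_w.png

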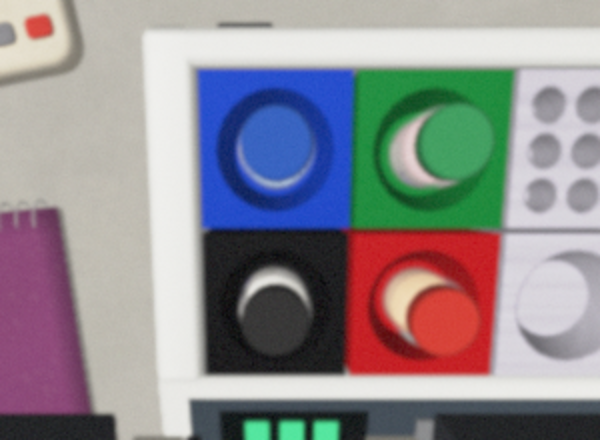

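View pics/fin_s.png

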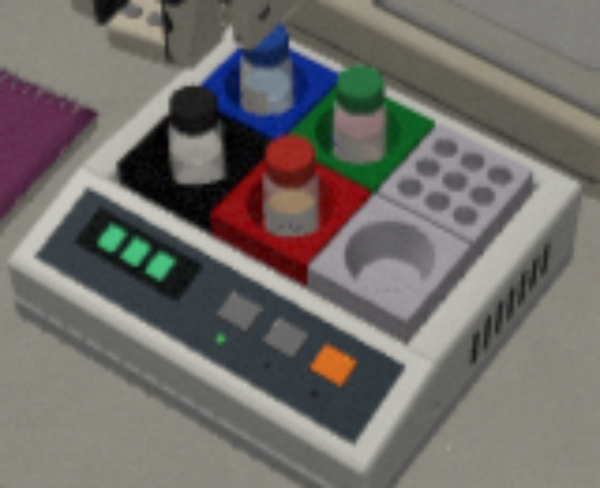

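Both views show the four vials upright in the wells of their own colour: caps at (277,143) blue, (455,142) green, (275,320) black and (443,320) red. The silver well is empty and the gripper is clear of everything.

```bash
python3 -c "
from station import ticket; print(ticket.sign_off())"
```

```text
the job is handed in; nothing more can be done
None
```

All four vials stand upright and fully down in the blocks matching their cap colours; they are released and the job was handed in at about 37 s (no verdict came back).

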